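Shut the loaded ring polisher and engage its drive key

ROBOT

A 6-joint arm with a two-finger parallel gripper is mounted at the origin on the work surface. World frame = base frame: x ahead of the robot, y to its left, z up, the work surface at z = 0. Lengths are in m, angles in rad, forces in N, time in s.
With the tool pointing down it reaches from about 0.225 to 0.875 m from the base axis. Payload 3.4 kg.
Tool frame: the origin (TCP) lies between the finger pads; the fingertips stand 8 mm ahead of it and the grasp point (between the pads) lies 11 mm behind it; z points along the fingers, y is the line along which they close (so a half turn about z gives the same grasp; the last joint's range is limited). The gripper opens to 85 mm and grips with 20 to 120 N. Pads are 22 mm wide; open, the fingers measure 114 mm over their backs; the gripper's body (76 mm by 85 mm) begins 54 mm behind the grasp point. The pads swing forward as they close: fully open they stand 13 mm farther back than shut.
Start: joints at [1.17, 0.276, 1.505, -0, 1.361, -0.121], TCP at [0.159, 0.553, 0.239] pointing down, gripper open.
Joint ranges: [-2.89, 2.89], [-0.75, 2.08], [0.22, 2.7], [-1.18, 4.32], [0.11, 2.71], [-2.7, 2.7]. Speed limits (rad/s): [2.57, 2.57, 3.14, 3.14, 3.14, 3.14].

INTERFACE

Orientations are given as a unit quaternion [w, x, y, z].
In Python, from rig import manip gives the robot as it stands.
- The arm moves only by the tool move_arm, never from a script. Its argument "deltas" is a list that holds one entry, the list of rows, each a list of 5 numbers: the shift along the tool's x, y, z normalised to -1 to 1, where 1 is 80 cm, then the turn about the tool's z normalised to -1 to 1, where 1 is 120 degrees, then the closure, from -1 (fully open) to 1 (shut). In form: [[[tx, ty, tz, twist, grip], ...]]. A call has 1 to 12 rows; each row is the pose to reach, as a shift and turn from the pose commanded when the call began, along the tool's axes at that moment; what a row does not reach only later rows make up. A row lasts 1/10 s, in which the tool goes at most 50 mm and 8.59 degrees, less where a joint would pass 70% of its speed; a pose out of reach is approached as far as the arm can. A call with a number of a shift or a turn outside -1 to 1 is refused whole. A call with a gripper value outside its range is refused whole. The fingers move at their own pace and stop on an object; "squeeze" is the grip in N (left out, the last holds). Time passes only in rows, so rows that repeat a pose let the fingers close. It gives the time, the measured TCP pose, the force, the opening and the grip force at its end, in the units of the state.
- manip.get_state(): the state, without advancing time (a new reading comes with each control period).
- manip.get_image(name): name is "scene" or "top" or "wrist"; returns the picture (480x640x3 uint8, red, green, blue); there is no depth.
- manip.camera_params(name): a dict with "fx", "fy", "cx", "cy" (pixels), "R" (3x3) and "t" (3): a world point X has camera coordinates R X + t; the wrist camera has in their place "tool_from_camera" (4x4, takes a point from camera to tool coordinates, whose origin is the TCP and whose axes are the flange's). Camera axes: x right, y down, z forward; pixel columns grow to the right and rows downward; lengths in m; the calibration is good to about 2 mm. A picture is of the moment at which its call begins: read the wrist's pose just before it. camera_params takes no time and is no camera call.
- manip.sign_off(): hands the job in; it is judged then, once.
The state is a dict: "clock": time; "qpos": joint angles; "qd": joint speeds; "effort": joint torques, N m; "position": TCP position; "ee_rot": TCP orientation; "contact_force": force on the tool from outside, world axes, zero at the start; "moment": the same for the moment, N m; "width": finger opening in m; "gripper_force": force on a finger pad.
Only numpy, scipy, OpenCV 4.12 (cv2) and the standard library are available. Lean on these libraries where they do the work, as an engineer would, in place of code of your own. Each camera call takes 0.05 s, during which the arm holds its last target. There are 200 camera calls.

TASK

The drawer of the little bench polisher has been loaded with rings: first push the drawer fully shut. Then take the T-handled drive key out of the wooden holder, put its nose into the hub on top of the polisher, turn it until its key slips into the keyway and the collar sits on the hub, and push on down until the sprung hub is pressed to its stop. Finish while still gripping the handle and holding the hub down; leave the other things on the bench undisturbed.

Things in the scene. Friction and masses are not known exactly. Their poses are not given: they have to be found in the camera images.
- polisher_drawer0 (a joint): opening of the polisher's drawer in m: 0 = fully shut, grows as it is pulled out (along the polisher's own -x, to about 0.11). It slides with about 1 N of friction, stays where it is left and has no catch
- polisher_drawer0_handle (a point): centre of the drawer's steel bar handle: a level bar 95 mm long, about 10 mm thick, 35 mm off the drawer's front, 52 mm above the bench. Moves with the drawer; pushing on the bar shuts it. Axes as the polisher: x = the direction that shuts the drawer, y along the bar, z up
- polisher: the bench polisher: a fixed grey metal housing 170 mm deep (x), 190 mm wide (y), 90 mm high, with one drawer in its front (-x side) and the steel drive hub in the middle of its top. Origin under its centre
- hub_mouth (a point): the bore's axis at the drive hub's top face, 146 mm above the bench while the hub is up; sinks with the hub. The hub: a steel cylinder 56 mm across and 56 mm high, with an upright through bore 22 mm across and one keyway 11 mm wide, reaching 20 mm from the axis, on this frame's +x side (level; z up). It cannot turn; the keyway's angle varies but points roughly away from the robot
- drive_hub (a joint): how far the hub is pressed down against its spring, m: 0 = up, 0.008 = at its lower stop. It starts to sink at about 7 N, needs about 13 N at the stop, and springs back up when the push ends
- key_grip (a point): centre of the drive key's wooden cross bar (90 mm along y, 18 mm thick along x, 22 mm high; z up the shaft). At the start the key stands upright, its nose 22 mm deep in a loose hole of the holder, this point 91 mm above the bench. Fully home in the hub it is 33 mm above the hub's mouth; with the key lying on the hub's top beside the keyway, 53 mm
- drive_key: the T-handled drive key, 88 mm high, 0.2 to 0.33 kg; origin at its nose tip. From the nose up: steel shaft 20 mm across (first 8 mm tapered from 12 mm), plain to 24 mm; from 24 to 44 mm a key 8 mm wide stands out on the +x side to 18 mm from the axis (roughly away from the robot at the start); collar 38 mm across at 44 to 52 mm; neck 18 mm across; wooden cross bar along y from 66 mm to the top
- holder: fixed wooden holder block, 70 mm (x) by 160 mm (y), 36 mm high, with two holes in its top: the drive key stands in the one at y = -45 mm, a small punch in the one at y = +45 mm. Origin under its centre
- punch: a small steel punch with a knobbed head, 70 mm long, standing in the other hole of the wooden holder; a bystander. Origin at its lower end
- loupe: a black eye loupe, a squat cup 38 mm across and 28 mm high; a bystander. Origin under its centre
- screwdriver: a screwdriver 150 mm long lying flat; a bystander. Origin under it
- hammer: a hammer 220 mm long lying flat; a bystander. Origin under it
- file: a flat file with a wooden handle, 245 mm long, lying flat; a bystander. Origin under it
- pliers: pliers 170 mm long lying flat; a bystander. Origin under them
- spool: an empty wooden spool 48 mm across, 34 mm high; a bystander. Origin under its centre
- jar: a small amber glass jar 44 mm across, 55 mm high; a bystander. Origin under its centre
Things that resemble listed ones, but are neither listed nor needed, are in the scene too. Leave any blue, green or turquoise look-alike of the drive_key alone.

How it is judged:
On the way, in this order (a step that is already met when the one before it is completed fails the run):
1. the drawer is fully shut (within 5 mm) (value of joint polisher_drawer0 below 0.005 m), for 0.2 s.
2. the drive key is home in the hub: its key in the keyway, its collar on the hub (z of key_grip in the frame of hub_mouth between 0.029 and 0.036 m and horizontal distance between key_grip and hub_mouth below 0.008 m and angle between the z axis of key_grip and the z axis of hub_mouth, either way round below 0.12 rad and value of joint polisher_drawer0 below 0.005 m), for 0.2 s.
At the end, for the whole second after the job is handed in: The drawer is shut within 5 mm; the drive key is fully home in the hub (bar's centre 29 to 36 mm above the hub's mouth, on the axis within 8 mm there, parallel within 0.12 rad); the hub is held pressed down by more than 5.5 mm of its 8 mm; the fingers still bear on the drive key (all of step 2 and value of joint drive_hub above 0.0055 m and velocity of joint drive_hub below 0.01 m/s and contact force between the fingers and drive_key above 1 N); the arm keeps its last pose, push and grip.
It fails at once if a bystander (punch, loupe, screwdriver, hammer, file, pliers, spool or jar) is knocked more than 30 mm out of its place (distance of any of punch, loupe, screwdriver, hammer, file, pliers, spool, jar from where it was at the start of the episode above 0.03 m).
It also fails if it takes over 56 s, if anything falls off the work surface, if the arm or the gripper's body presses on something with over 40 N, if the wrist force passes 120 N, or if a joint passes its speed limit or range.

## Working session

There is one attempt and no reset: what is moved stays moved. The work goes in short steps, Python scripts to look and compute and a tool call to move; the robot and the scene stay as the last step left them, time stands still between calls to the robot, and variables do not carry over. Pictures are saved under pics/ and viewed, at most 10 in all, crops included, and the job is handed in when it is done.

Besides the shell and the picture viewer there is one more tool, called as name([rows], argument=value, ...), one row to a line, values as JSON. move_arm: Moves the arm, as the interface text tells. Scaled input: -1 to 1 covers 80 cm each way for a shift and 120 degrees each way for a turn. Its arguments: {"type":"object","properties":{"deltas":{"type":"array","items":{"type":"array","items":{"type":"array","items":{"type":"number","minimum":-1,"maximum":1}}}},"squeeze":{"type":"number"}},"required":["deltas"]}

```bash
mkdir -p pics; python3 - <<'E'
from rig import manip
import cv2,numpy as np
for n in("scene","top"):
    cv2.imwrite(f"pics/{n}0.png",manip.get_image(n)[:,:,::-1])
    p=manip.camera_params(n);print(n,{k:np.round(v,3).tolist() for k,v in p.items()})
print(manip.get_state());print(manip.camera_params("wrist"))
E
```

```text
scene {'fx': 433.574, 'fy': 433.574, 'cx': 326.879, 'cy': 237.917, 'R': [[0.604, 0.797, -0.0], [0.681, -0.516, -0.52], [-0.414, 0.314, -0.854]], 't': [-0.354, -0.357, 1.323]}
top {'fx': 551.092, 'fy': 551.092, 'cx': 317.322, 'cy': 244.624, 'R': [[-0.007, -1.0, 0.011], [-0.995, 0.006, -0.099], [0.099, -0.011, -0.995]], 't': [-0.033, 0.603, 1.363]}
{'clock': 0.1, 'qpos': array([ 1.16996591e+00,  2.76524421e-01,  1.50599361e+00, -7.48717223e-07,
        1.36069054e+00, -1.20996035e-01]), 'qd': array([-0.00062227, -0.00292961, -0.0038143 , -0.00037151, -0.00068716,
        0.00088859]), 'effort': array([ 1.90097591e-03, -4.17689502e+01, -2.46407086e+01, -1.96644083e-05,
        5.79494750e-03, -4.38899860e-06]), 'position': array([0.15864007, 0.55221661, 0.23853553]), 'ee_rot': array([-2.08068718e-04,  1.39460991e-01,  9.90227236e-01, -7.80703719e-04]), 'contact_force': array([-0.25315616,  0.25823944,  0.53873841]), 'moment': array([-0.05753475,  0.00753924, -0.01837706]), 'gripper_force': 0.0, 'width': 0.0852688662682117}
{'fx': 352.8911056254177, 'fy': 352.8911056254177, 'cx': 319.4744692691881, 'cy': 239.8333664537009, 'tool_from_camera': array([[-5.14101104e-04, -9.56222999e-01, -2.92638535e-01,
         7.35919843e-02],
       [ 9.99999735e-01, -3.40965664e-04, -6.42641812e-04,
         8.07938511e-04],
       [ 5.14729188e-04, -2.92638788e-01,  9.56222921e-01,
        -1.35068550e-01],
       [ 0.00000000e+00,  0.00000000e+00,  0.00000000e+00,
         1.00000000e+00]])}
```

View pics/top0.png

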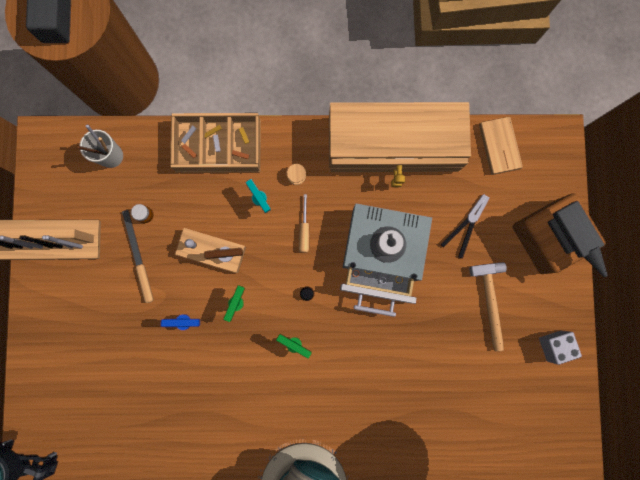

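View pics/scene0.png

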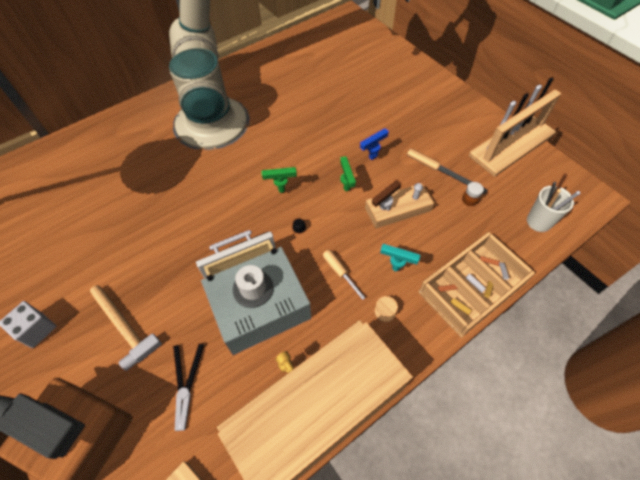

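```bash
cat > h.py <<'E'
from rig import manip
import cv2,numpy as np
from scipy.spatial.transform import Rotation as Ro
def cam(n,st=None):
    p=manip.camera_params(n);K=np.array([[p['fx'],0,p['cx']],[0,p['fy'],p['cy']],[0,0,1]])
    if n=="wrist":
        q=np.array(st['ee_rot']);T=np.eye(4);T[:3,:3]=Ro.from_quat(q[[1,2,3,0]]).as_matrix();T[:3,3]=st['position']
        M=np.linalg.inv(T@p['tool_from_camera']);return K,M[:3,:3],M[:3,3]
    return K,np.array(p['R']),np.array(p['t'])
def onz(c,u,z):
    K,R,t=c;d=R.T@np.linalg.inv(K)@[u[0],u[1],1];o=-R.T@t;return o+d*(z-o[2])/d[2]
def tri(cs,us):
    A=[];b=[]
    for (K,R,t),u in zip(cs,us):
        d=R.T@np.linalg.inv(K)@[u[0],u[1],1];d/=np.linalg.norm(d);P=np.eye(3)-np.outer(d,d);A.append(P);b.append(P@(-R.T@t))
    A=np.vstack(A);b=np.hstack(b);x=np.linalg.lstsq(A,b,rcond=None)[0];return x,np.linalg.norm(A@x-b)
def proj(c,X):
    K,R,t=c;p=K@(R@np.array(X)+t);return p[:2]/p[2]
E
python3 - <<'E'
from h import *
np.set_printoptions(precision=3,suppress=True)
T=cam("top");S=cam("scene")
for n,a,b in [("hub",(389,242),(250,279)),("key",(224,253),(386,193)),("handle",(376,311),(231,243))]:
    print(n,*tri([T,S],[a,b]))
print("handle ends",onz(T,(356,309),.057),onz(T,(396,314),.057))
print("front top corners",onz(T,(347,268),.09),onz(T,(423,279),.09),"back",onz(T,(358,205),.09),onz(T,(432,213),.09))
print("bar ends",onz(T,(205,253),.1),onz(T,(243,252),.1))
print("holder",[onz(T,u,.036) for u in [(184,229),(244,247),(238,273),(176,254)]])
I=[cv2.imread(f"pics/{n}0.png") for n in("top","scene")]
a=cv2.resize(I[0][180:330,160:290],None,fx=3,fy=3,interpolation=cv2.INTER_CUBIC);b=cv2.resize(I[0][190:330,330:440],None,fx=3,fy=3,interpolation=cv2.INTER_CUBIC)
H=450;f=lambda x:cv2.copyMakeBorder(x,0,H-x.shape[0],0,0,cv2.BORDER_CONSTANT)
cv2.imwrite("pics/c1.png",np.hstack([f(a),f(b)]))
E
```

```text
hub [ 0.597 -0.205  0.137] 0.0027144678178924386
key [0.577 0.188 0.095] 0.0002134579399467825
handle [ 0.436 -0.18   0.04 ] 0.0018474539733758263
handle ends [ 0.441 -0.13   0.057] [ 0.428 -0.228  0.057]
front top corners [ 0.54  -0.107  0.09 ] [ 0.512 -0.29   0.09 ] back [ 0.693 -0.136  0.09 ] [ 0.673 -0.317  0.09 ]
bar ends [0.577 0.233 0.1  ] [0.579 0.142 0.1  ]
holder [array([0.644, 0.299, 0.036]), array([0.597, 0.147, 0.036]), array([0.532, 0.162, 0.036]), array([0.581, 0.317, 0.036])]
```

View pics/c1.png

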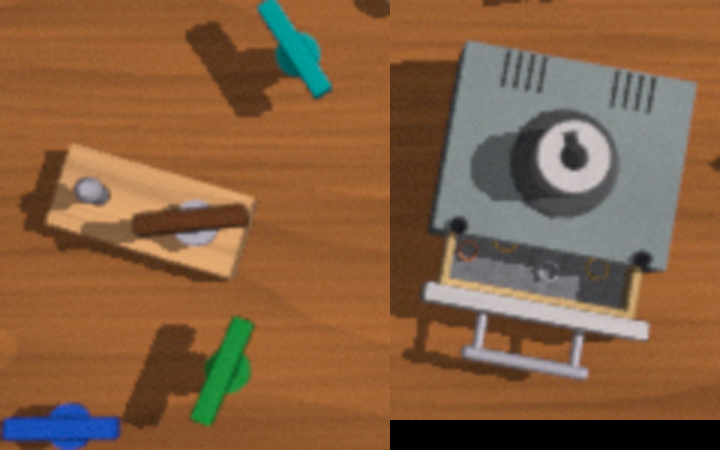

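```bash
cat >> h.py <<'E'
def go(p,yang,st=None,cmd=None):
    "deltas to TCP world p with tool-y heading yang (deg), tool down"
    st=st or manip.get_state();q=np.array(st['ee_rot']);R=Ro.from_quat(q[[1,2,3,0]]).as_matrix()
    d=R.T@(np.array(p)-st['position']);y=np.degrees(np.arctan2(R[1,1],R[0,1]));tw=(y-yang+180)%360-180
    print("pos",np.round(st['position'],4),"yaw",round(y,2),"z-tilt",np.round(R[:,2],4),"->",np.round(d/.8,4),"twist",round(tw/120,4))
E
python3 -c "
from h import *
go((.577,.20,.25),0)"
```

```text
pos [0.1586 0.5522 0.2385] yaw 73.97 z-tilt [-6.0e-04 -1.5e-03 -1.0e+00] -> [-0.6242 -0.2787 -0.014 ] twist 0.6164
```

move_arm([
  [[-0.06, -0.03, -0.014, 0.06, -1], [-0.12, -0.055, -0.014, 0.12, -1], [-0.18, -0.08, -0.014, 0.18, -1], [-0.24, -0.11, -0.014, 0.24, -1], [-0.3, -0.135, -0.014, 0.31, -1], [-0.36, -0.16, -0.014, 0.37, -1], [-0.42, -0.19, -0.014, 0.43, -1], [-0.48, -0.215, -0.014, 0.49, -1], [-0.54, -0.24, -0.014, 0.55, -1], [-0.6, -0.27, -0.014, 0.616, -1], [-0.624, -0.279, -0.014, 0.616, -1], [-0.624, -0.279, -0.014, 0.616, -1]],
])

```text
clock: 1.3
position: [0.5816, 0.1957, 0.2492]
ee_rot: [0.002, 0.709, 0.705, -0.0]
contact_force: [-0.9, 0.4, 0.3]
width: 0.0857
gripper_force: 0.0
```

```bash
python3 - <<'E'
from h import *
import pickle
st=manip.get_state();I=manip.get_image("wrist");cv2.imwrite("pics/k1.png",I[:,:,::-1]);pickle.dump(st,open("k1.p","wb"))
print(np.abs(st['qd']).max());go((.577,.14,.25),0)
E
```

```text
0.07807470222734757
pos [0.5788 0.1979 0.2492] yaw -0.19 z-tilt [-1.3e-03 -6.0e-04 -1.0e+00] -> [-0.0724 -0.0021 -0.0009] twist -0.0016
```

View pics/k1.png

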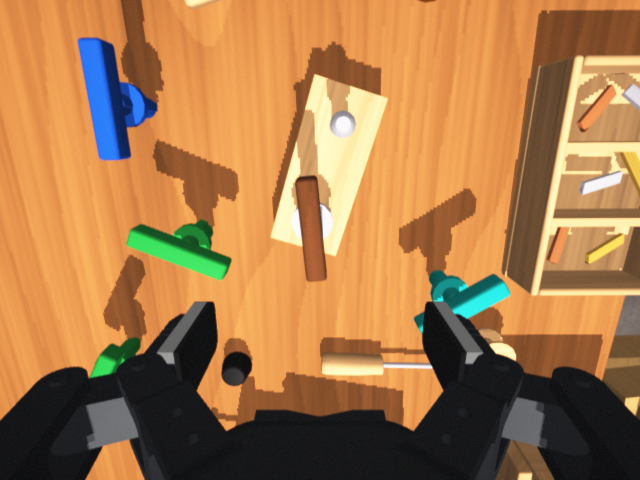

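move_arm([
  [[-0.04, 0, 0, 0, -1], [-0.075, 0, 0, 0, -1], [-0.075, 0, 0, 0, -1], [-0.075, 0, 0, 0, -1], [-0.075, 0, 0, 0, -1]],
])

```text
clock: 1.85
position: [0.5764, 0.1416, 0.2505]
ee_rot: [-0.0, 0.706, 0.708, 0.0]
contact_force: [-0.2, -0.0, 0.6]
width: 0.0853
gripper_force: 0.0
```

```bash
python3 - <<'E'
from h import *
import pickle
np.set_printoptions(precision=4,suppress=True)
st=manip.get_state();I=manip.get_image("wrist");cv2.imwrite("pics/k2.png",I[:,:,::-1]);pickle.dump(st,open("k2.p","wb"))
s1=pickle.load(open("k1.p","rb"));c=[cam("wrist",s1),cam("wrist",st)]
ends=[]
for i,(f,cc) in enumerate(zip(("k1","k2"),c)):
    im=cv2.imread(f"pics/{f}.png");pr=proj(cc,(.577,.188,.1))
    h=cv2.cvtColor(im,cv2.COLOR_BGR2HSV).astype(int)
    m=((h[...,2]<125)&(h[...,2]>60)&(h[...,0]<15)&(h[...,1]>130)).astype(np.uint8)
    m=cv2.morphologyEx(m,cv2.MORPH_OPEN,np.ones((5,5),np.uint8))
    n,l,s,ct=cv2.connectedComponentsWithStats(m)
    k=min(range(1,n),key=lambda k:np.hypot(*(ct[k]-pr))+1e3*(s[k,4]<500));print(f,pr,ct[k],s[k])
    pts=np.argwhere(l==k)[:,::-1].astype(np.float32);r=cv2.minAreaRect(pts);b=cv2.boxPoints(r);print(r)
    o=im.copy();o[l==k]=(0,255,255);cv2.imwrite(f"pics/m{f}.png",o)
    b=b[np.argsort(b[:,1])];ends.append((b[:2].mean(0),b[2:].mean(0),ct[k]))
for j in range(3):print(tri(c,[ends[0][j],ends[1][j]]),onz(c[0],ends[0][j],.1),onz(c[1],ends[1][j],.1))
a=[cv2.imread(f"pics/m{f}.png")[60:300,200:440] for f in("k1","k2")]
cv2.imwrite("pics/mm.png",np.hstack(a))
go((.60,-.19,.26),0)
E
```

```text
k1 [312.3833 234.568 ] [555.9566  35.534 ] [548  11  18  53 530]
((556.2808227539062, 37.177886962890625), (11.445688247680664, 53.431549072265625), 7.907163143157959)
k2 [318.9193 169.5705] [143.7277  11.7432] [122   0  40  35 775]
((141.5, 17.0), (34.0, 39.0), 90.0)
(array([0.5756, 0.2432, 0.3874]), np.float64(0.03674876821996476)) [0.7528 0.3508 0.1   ] [0.4525 0.305  0.1   ]
(array([0.5768, 0.2439, 0.3856]), np.float64(0.03775260537927964)) [0.754  0.3171 0.1   ] [0.4494 0.2838 0.1   ]
(array([0.5761, 0.2437, 0.3861]), np.float64(0.03721158769588689)) [0.753  0.3353 0.1   ] [0.453  0.2978 0.1   ]
pos [0.5765 0.1417 0.2505] yaw 0.14 z-tilt [-0.0002  0.0008 -1.    ] -> [-0.4147  0.0284 -0.0121] twist 0.0011
```

View pics/mm.png

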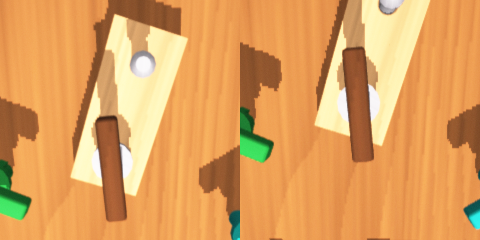

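```bash
cat > bar.py <<'E'
from h import *
import pickle
def bar(im,seed):
    g=cv2.cvtColor(im,cv2.COLOR_BGR2LAB).astype(float);s=np.median(g[seed[1]-4:seed[1]+5,seed[0]-3:seed[0]+4].reshape(-1,3),0)
    m=(np.linalg.norm(g-s,axis=2)<22).astype(np.uint8);m=cv2.morphologyEx(m,cv2.MORPH_OPEN,np.ones((5,5),np.uint8))
    n,l=cv2.connectedComponents(m);p=np.argwhere(l==l[seed[1],seed[0]])[:,::-1].astype(np.float32)
    r=cv2.minAreaRect(p);b=cv2.boxPoints(r);b=b[np.argsort(b[:,1])];return r,b[:2].mean(0),b[2:].mean(0)
E
python3 - <<'E'
from bar import *
np.set_printoptions(precision=4,suppress=True)
c=[cam("wrist",pickle.load(open(f"k{i}.p","rb"))) for i in(1,2)]
r=[bar(cv2.imread("pics/k1.png"),(311,230)),bar(cv2.imread("pics/k2.png"),(317,164))]
for x in r:print(x)
E=[]
for j in(1,2):
    X=tri(c,[r[0][j],r[1][j]]);print(X,onz(c[0],r[0][j],.102),onz(c[1],r[1][j],.102));E.append(X[0])
d=E[0]-E[1];print("len",np.linalg.norm(d),"mid",(E[0]+E[1])/2,"bar yaw",np.degrees(np.arctan2(-d[0],d[1])))
E
```

```text
(((310.8399963378906, 231.12001037597656), (99.53778076171875, 16.463863372802734), 84.0938491821289), array([305.7188, 181.6153], dtype=float32), array([315.9612, 280.6247], dtype=float32))
(((317.8655090332031, 165.88621520996094), (111.19790649414062, 17.35650634765625), 85.2363510131836), array([313.2483, 110.4793], dtype=float32), array([322.4828, 221.2931], dtype=float32))
(array([0.5724, 0.2323, 0.1007]), np.float64(0.00032208046217688946)) [0.5722 0.2325 0.102 ] [0.5727 0.2322 0.102 ]
(array([0.5798, 0.1449, 0.0975]), np.float64(0.00030025887567412075)) [0.5797 0.1469 0.102 ] [0.58  0.146 0.102]
len 0.08773814508349694 mid [0.5761 0.1886 0.0991] bar yaw 4.850845471487438
```

move_arm([
  [[-0.06, 0.004, -0.012, 0, 1], [-0.12, 0.008, -0.012, 0, 1], [-0.18, 0.012, -0.012, 0, 1], [-0.24, 0.016, -0.012, 0, 1], [-0.3, 0.02, -0.012, 0, 1], [-0.36, 0.024, -0.012, 0, 1], [-0.415, 0.028, -0.012, 0, 1], [-0.415, 0.028, -0.012, 0, 1], [-0.415, 0.028, -0.012, 0, 1], [-0.415, 0.028, -0.012, 0, 1], [-0.415, 0.028, -0.012, 0, 1]],
])

```text
clock: 3.0
position: [0.5998, -0.1897, 0.2602]
ee_rot: [-0.0, 0.706, 0.708, 0.0]
contact_force: [0.2, -0.1, 0.3]
width: 0.0001
gripper_force: 0.0
```

```bash
python3 - <<'E'
from h import *
import pickle
st=manip.get_state();I=manip.get_image("wrist");cv2.imwrite("pics/h1.png",I[:,:,::-1]);pickle.dump(st,open("h1.p","wb"))
print(np.abs(st['qd']).max(),st['width']);go((.60,-.13,.26),0)
E
```

```text
0.003542836229197107 0.00010037641923042222
pos [ 0.5998 -0.1899  0.2603] yaw 0.18 z-tilt [ 2.e-04  4.e-04 -1.e+00] -> [0.0748 0.0005 0.0004] twist 0.0015
```

View pics/h1.png

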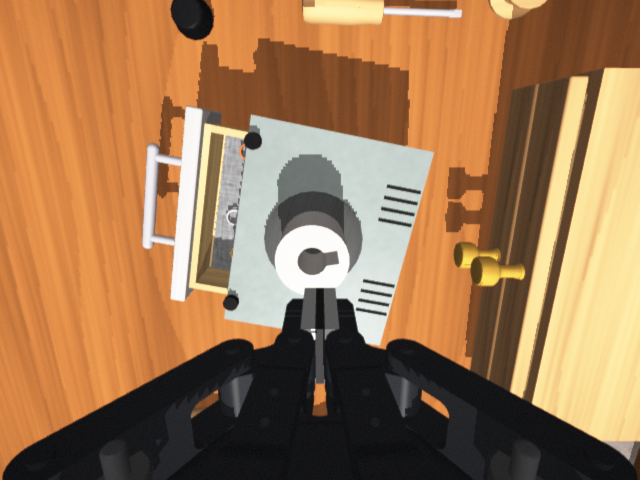

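move_arm([
  [[-0.04, 0, 0, 0, 1], [-0.075, 0, 0, 0, 1], [-0.075, 0, 0, 0, 1], [-0.075, 0, 0, 0, 1], [-0.075, 0, 0, 0, 1]],
])

```text
clock: 3.55
position: [0.5998, -0.2502, 0.2602]
ee_rot: [-0.0, 0.706, 0.708, 0.0]
contact_force: [-0.5, 0.5, 0.4]
width: -0.0
gripper_force: 0.0
```

```bash
cat > hub.py <<'E'
from h import *
import pickle
def hub(im,c,z=.146,near=(.597,-.2)):
    g=im.astype(int);m=((g.min(2)>225)).astype(np.uint8)
    n,l,s,ct=cv2.connectedComponentsWithStats(m);pr=proj(c,(*near,z))
    k=min(range(1,n),key=lambda k:np.hypot(*(ct[k]-pr))+1e3*(s[k,4]<800))
    mk=(l==k).astype(np.uint8);cs=cv2.findContours(mk,cv2.RETR_CCOMP,cv2.CHAIN_APPROX_NONE);
    outer=max(cs[0],key=len);e=cv2.fitEllipse(cv2.convexHull(outer))
    hole=max([q for q,hh in zip(cs[0],cs[1][0]) if hh[3]>=0],key=cv2.contourArea,default=None)
    return e,hole,s[k]
E
python3 - <<'E'
from hub import *
np.set_printoptions(precision=4,suppress=True)
st=manip.get_state();I=manip.get_image("wrist");cv2.imwrite("pics/h2.png",I[:,:,::-1]);pickle.dump(st,open("h2.p","wb"))
c=[cam("wrist",pickle.load(open(f"h{i}.p","rb"))) for i in(1,2)];us=[]
for i in(0,1):
    e,hole,s=hub(cv2.imread(f"pics/h{i+1}.png"),c[i]);print(e,s,None if hole is None else len(hole));us.append(e[0])
    print(onz(c[i],e[0],.146))
    if hole is not None:
        P=np.array([onz(c[i],p[0],.146)[:2] for p in hole]);C=onz(c[i],e[0],.146)[:2];d=P-C;r=np.hypot(*d.T)
        far=d[r>.0145];print("r",np.sort(r)[[0,len(r)//2,-1]],"far",far.mean(0),np.degrees(np.arctan2(far.mean(0)[1],far.mean(0)[0])))
print(tri(c,us))
a=[cv2.resize(cv2.imread(f"pics/h{i+1}.png")[int(us[i][1])-50:int(us[i][1])+50,int(us[i][0])-50:int(us[i][0])+50],None,fx=4,fy=4) for i in(0,1)]
cv2.imwrite("pics/hh.png",np.hstack(a))
# handle from two views: centre of bar line ends (h1: 153,147)-(148,246)
for u in[(153,147),(148,246)]:print(onz(c[0],u,.057))
E
```

```text
((333.21234130859375, 271.92205810546875), (76.88874053955078, 128.44107055664062), 115.51936340332031) [ 275  226  114   87 3683] 109
[ 0.6115 -0.2164  0.146 ]
r [0.0054 0.0178 0.0302] far [-0.0159  0.012 ] 142.91212617875192
((311.312744140625, 178.83773803710938), (79.05635070800781, 80.01769256591797), 162.82394409179688) [ 272  139   79   80 3948] 121
[ 0.5951 -0.2066  0.146 ]
r [0.0105 0.0123 0.0211] far [0.0182 0.002 ] 6.300616681910382
(array([ 0.6028, -0.1992,  0.1924]), np.float64(0.009665548511254065))
[ 0.4464 -0.1285  0.057 ]
[ 0.4283 -0.2251  0.057 ]
```

View pics/hh.png

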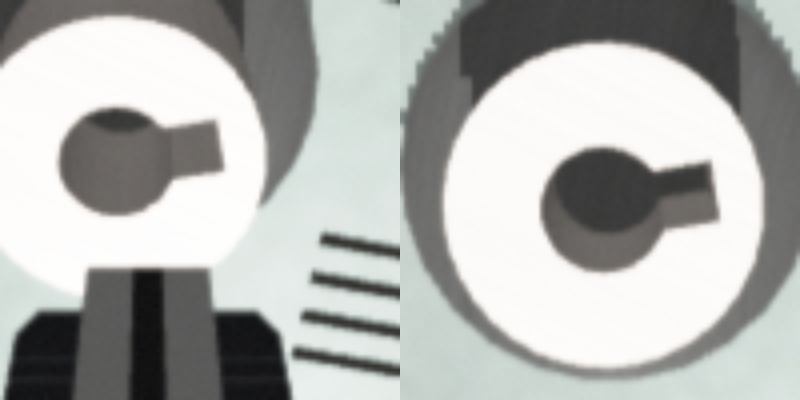

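```bash
python3 - <<'E'
from hub import *
from scipy.optimize import least_squares
np.set_printoptions(precision=4,suppress=True)
c=[cam("wrist",pickle.load(open(f"h{i}.p","rb"))) for i in(1,2)]
print(tri(c,[(312.2,261.2),(311.5,180.4)]))
for i,(seed) in enumerate([(312,262),(311,180)]):
    im=cv2.imread(f"pics/h{i+1}.png");m=(im.min(2)<170).astype(np.uint8)
    n,l=cv2.connectedComponents(m);mk=(l==l[seed[1],seed[0]]).astype(np.uint8)
    P=np.array([onz(c[i],p[::-1],.146)[:2] for p in np.argwhere(mk)])
    # fit model: moments-based search over centre & yaw maximizing IoU
    res=.0004;y,x=np.mgrid[-70:71,-70:71]*res
    q0=P.mean(0)
    u=np.array([proj(c[i],(q0[0]+a,q0[1]+b,.146)) for a,b in zip(x.ravel(),y.ravel())]).astype(np.float32)
    g=cv2.remap(mk.astype(np.float32),u[:,0].reshape(x.shape),u[:,1].reshape(x.shape),cv2.INTER_LINEAR)
    def f(p):
        dx,dy=x-p[0],y-p[1];cs,sn=np.cos(p[2]),np.sin(p[2]);X=cs*dx+sn*dy;Y=-sn*dx+cs*dy
        sd=np.minimum(np.hypot(dx,dy)-.011,np.maximum.reduce([X-.020,-X,np.abs(Y)-.0055]))
        return (1/(1+np.exp(sd/.0004))-g).ravel()
    s=least_squares(f,[-.002,0,.15],diff_step=1e-3,x_scale=[.001,.001,.05]);print(len(P),q0+s.x[:2],np.degrees(s.x[2]),s.cost)
E
```

```text
(array([ 0.5954, -0.2077,  0.1463]), np.float64(0.00019303100791630745))
778 [ 0.5951 -0.2077] 9.818425456884098 24.16888127544664
972 [ 0.5951 -0.2075] 9.988960844691158 23.064134942609268
```

move_arm([
  [[0.02, -0.055, 0, 0.02, 1], [0.04, -0.11, 0, 0.04, 1], [0.06, -0.165, 0, 0.06, 1], [0.08, -0.22, 0, 0.085, 1], [0.1, -0.26, 0.03, 0.085, 1], [0.1, -0.26, 0.09, 0.085, 1], [0.1, -0.26, 0.145, 0.085, 1], [0.1, -0.26, 0.2, 0.085, 1], [0.1, -0.26, 0.24, 0.085, 1], [0.1, -0.26, 0.2625, 0.085, 1], [0.1, -0.26, 0.2625, 0.085, 1]],
])

```text
clock: 4.7
position: [0.3899, -0.1699, 0.0483]
ee_rot: [-0.003, 0.767, 0.642, -0.001]
contact_force: [-0.7, 0.3, 0.3]
width: 0.0
gripper_force: 0.0
```

```bash
python3 - <<'E'
from h import *
go((.392,-.17,.05),-10)
T=manip.get_image("top")[200:340,330:450,::-1];cv2.imwrite("pics/t1.png",cv2.resize(T,None,fx=4,fy=4))
E
```

```text
pos [ 0.3899 -0.1699  0.0483] yaw -10.09 z-tilt [-0.0045  0.0033 -1.    ] -> [ 0.0004  0.0025 -0.0022] twist -0.0008
```

View pics/t1.png

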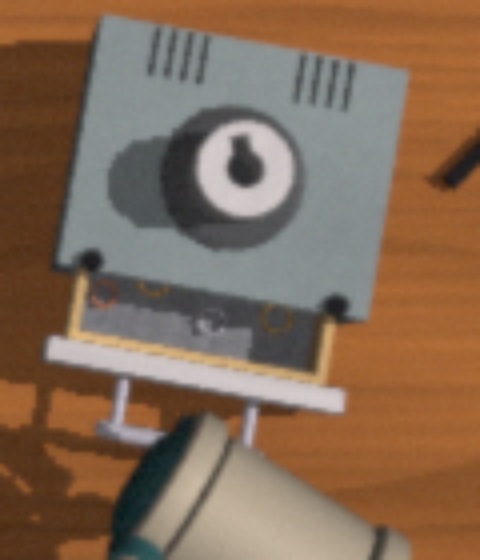

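move_arm([
  [[0, 0.008, -0.002, 0, 1], [0, 0.016, -0.002, 0, 1], [0, 0.024, -0.002, 0, 1], [0, 0.032, -0.002, 0, 1], [0, 0.04, -0.002, 0, 1], [0, 0.047, -0.002, 0, 1], [0, 0.053, -0.002, 0, 1], [0, 0.058, -0.002, 0, 1], [0, 0.062, -0.002, 0, 1], [0, 0.062, -0.002, 0, 1]],
])

```text
clock: 5.75
position: [0.4412, -0.1808, 0.0516]
ee_rot: [0.0, 0.767, 0.642, 0.0]
contact_force: [-0.8, -0.0, -0.2]
width: -0.0004
gripper_force: 0.0
```

move_arm([
  [[0, 0.003, 0, 0, 1], [0, 0.006, 0, 0, 1], [0, 0.009, 0, 0, 1], [0, 0.012, 0, 0, 1], [0, 0.015, 0, 0, 1], [0, 0.018, 0, 0, 1], [0, 0.021, 0, 0, 1], [0, 0.021, 0, 0, 1], [0, 0.021, 0, 0, 1]],
])

```text
clock: 6.65
position: [0.4576, -0.1837, 0.0518]
ee_rot: [0.0, 0.767, 0.642, 0.0]
contact_force: [0.9, 0.2, -0.2]
width: -0.0003
gripper_force: 0.0
```

```bash
python3 - <<'E'
from h import *
go((.392,-.17,.05),-10);print(manip.get_state()['contact_force'])
T=manip.get_image("top")[200:340,330:450,::-1];S=manip.get_image("scene")[200:340,170:330,::-1];cv2.imwrite("pics/t2.png",cv2.resize(np.hstack([T,S]),None,fx=2.8,fy=2.8,interpolation=cv2.INTER_CUBIC))
E
```

```text
pos [ 0.4576 -0.1837  0.0518] yaw -10.15 z-tilt [ 1.1e-03 -3.0e-04 -1.0e+00] -> [ 0.0024 -0.0837  0.0022] twist -0.0013
[ 0.9370724   0.15316375 -0.2482691 ]
```

View pics/t2.png

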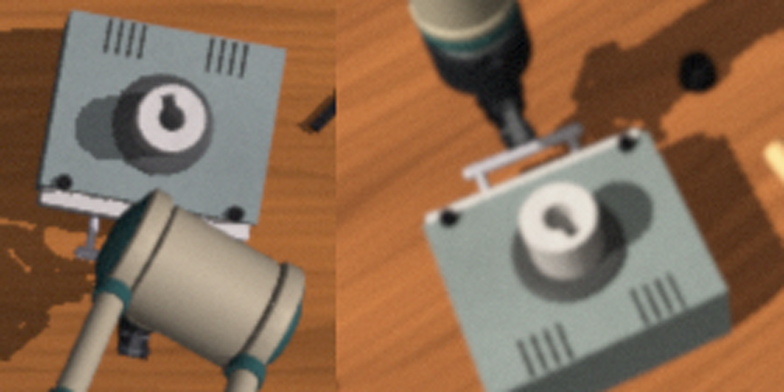

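move_arm([
  [[0, 0.002, 0, 0, 1], [0, 0.004, 0, 0, 1], [0, 0.006, 0, 0, 1], [0, 0.008, 0, 0, 1], [0, 0.01, 0, 0, 1], [0, 0.01, 0, 0, 1]],
])

```text
clock: 7.35
position: [0.4584, -0.1836, 0.0515]
ee_rot: [-0.005, 0.766, 0.643, -0.004]
contact_force: [-14.7, -0.7, 13.4]
width: 0.0001
gripper_force: 9.0
```

move_arm([
  [[0, -0.03, 0, 0, 1], [0, -0.06, -0.02, 0, 1], [0, -0.06, -0.08, 0, -1], [0, -0.06, -0.14, 0, -1], [0, -0.06, -0.2, 0, -1], [0, -0.06, -0.24, 0, -1], [0, -0.06, -0.24, 0, -1]],
])

```text
clock: 8.05
position: [0.4208, -0.1782, 0.2489]
ee_rot: [0.006, 0.767, 0.642, 0.002]
contact_force: [-0.5, -0.6, -0.8]
width: 0.0721
gripper_force: 0.0
```

```bash
python3 -c "
from h import *
go((.5761,.1886,.24),4.85)"
```

```text
pos [ 0.4208 -0.1782  0.2489] yaw -10.15 z-tilt [ 0.0107 -0.0061 -0.9999] -> [0.4856 0.1102 0.0104] twist -0.125
```

move_arm([
  [[0.06, 0.015, 0.01, -0.015, -1], [0.12, 0.03, 0.01, -0.03, -1], [0.18, 0.045, 0.01, -0.045, -1], [0.24, 0.06, 0.01, -0.06, -1], [0.3, 0.075, 0.01, -0.075, -1], [0.36, 0.09, 0.01, -0.09, -1], [0.42, 0.1, 0.01, -0.11, -1], [0.4856, 0.11, 0.01, -0.125, -1], [0.4856, 0.11, 0.01, -0.125, -1], [0.4856, 0.11, 0.01, -0.125, -1], [0.4856, 0.11, 0.01, -0.125, -1]],
])

```text
clock: 9.15
position: [0.5721, 0.1894, 0.2348]
ee_rot: [-0.0, 0.677, 0.736, -0.001]
contact_force: [0.2, -1.3, -0.0]
width: 0.085
gripper_force: 0.0
```

```bash
python3 -c "
from h import *
go((.5761,.1886,.082),4.85)"
```

```text
pos [0.5721 0.1894 0.2348] yaw 4.82 z-tilt [-0.0018 -0.0011 -1.    ] -> [-0.0013  0.0053  0.191 ] twist -0.0002
```

move_arm([
  [[-0.001, 0.005, 0.05, 0, -1], [-0.001, 0.005, 0.1, 0, -1], [-0.001, 0.005, 0.14, 0, -1], [-0.001, 0.005, 0.17, 0, -1], [-0.001, 0.005, 0.185, 0, -1], [-0.001, 0.005, 0.191, 0, -1], [-0.001, 0.005, 0.191, 0, -1], [-0.001, 0.005, 0.191, 0, -1]],
])

```text
clock: 9.95
position: [0.5779, 0.1897, 0.0843]
ee_rot: [0.001, 0.677, 0.736, 0.001]
contact_force: [0.1, -0.3, 0.5]
width: 0.0854
gripper_force: 0.0
```

```bash
python3 -c "
from h import *
go((.5761,.1886,.082),4.85)"
```

```text
pos [0.5779 0.1897 0.0843] yaw 4.82 z-tilt [ 2.7e-03  6.0e-04 -1.0e+00] -> [-0.0012 -0.0023  0.0029] twist -0.0003
```

move_arm([
  [[-0.001, -0.001, 0.002, 0, -1], [-0.001, -0.001, 0.002, 0, 1], [-0.001, -0.001, 0.002, 0, 1], [-0.001, -0.001, 0.002, 0, 1], [-0.001, -0.001, 0.002, 0, 1], [-0.001, -0.001, 0.002, 0, 1], [-0.001, -0.001, 0.002, 0, 1], [-0.001, -0.001, 0.002, 0, 1], [-0.001, -0.001, 0.002, 0, 1], [-0.001, -0.001, 0.002, 0, 1], [-0.001, -0.001, 0.002, 0, 1]],
], squeeze=70)

```text
clock: 11.05
position: [0.576, 0.1891, 0.0815]
ee_rot: [-0.0, 0.677, 0.736, 0.0]
contact_force: [-1.2, -0.7, 4.6]
width: 0.0168
gripper_force: 68.7
```

```bash
python3 -c "
from h import *
go((.5761,.1886,.25),4.85);print(manip.get_state()['contact_force'])"
```

```text
pos [0.576  0.1891 0.0815] yaw 4.85 z-tilt [-0.e+00  2.e-04 -1.e+00] -> [-6.000e-04  1.000e-04 -2.106e-01] twist -0.0
[-1.17971143 -0.65067658  4.60772937]
```

move_arm([
  [[0, 0, -0.01, 0, 1], [0, 0, -0.03, 0, 1], [0, 0, -0.06, 0, 1], [0, 0, -0.1, 0, 1], [0, 0, -0.15, 0, 1], [0, 0, -0.2, 0, 1], [0, 0, -0.21, 0, 1], [0, 0, -0.21, 0, 1]],
])

```text
clock: 11.85
position: [0.5768, 0.1891, 0.2504]
ee_rot: [0.001, 0.677, 0.736, 0.001]
contact_force: [0.2, 0.4, -3.3]
width: 0.0168
gripper_force: 68.8
```

```bash
python3 -c "
from h import *
go((.5951,-.2076,.25),9.9);s=manip.get_state();print(s['contact_force'],s['width'])"
```

```text
pos [0.5768 0.1891 0.2504] yaw 4.85 z-tilt [ 3.1e-03  6.0e-04 -1.0e+00] -> [-4.961e-01 -1.910e-02  3.000e-04] twist -0.0421
[ 0.2034025   0.40322078 -3.28377166] 0.01676304222176359
```

move_arm([
  [[-0.05, -0.002, 0, -0.005, 1], [-0.1, -0.004, 0, -0.01, 1], [-0.15, -0.006, 0, -0.015, 1], [-0.2, -0.008, 0, -0.02, 1], [-0.25, -0.01, 0, -0.025, 1], [-0.3, -0.012, 0, -0.03, 1], [-0.35, -0.014, 0, -0.035, 1], [-0.4, -0.016, 0, -0.042, 1], [-0.45, -0.018, 0, -0.042, 1], [-0.48, -0.019, 0, -0.042, 1], [-0.496, -0.019, 0, -0.042, 1], [-0.496, -0.019, 0, -0.042, 1]],
])

```text
clock: 13.05
position: [0.5937, -0.2087, 0.2467]
ee_rot: [-0.002, 0.644, 0.765, -0.001]
contact_force: [-0.3, -0.5, -2.1]
width: 0.0168
gripper_force: 68.7
```

```bash
python3 - <<'E'
from h import *
go((.5951,-.2076,.22),9.9);st=manip.get_state()
W=manip.get_image("wrist")[:,:,::-1];T=manip.get_image("top")[190:290,330:450,::-1];S=manip.get_image("scene")[190:320,180:336,::-1]
cv2.imwrite("pics/w3.png",W)
r=lambda a:cv2.resize(a,(400,300),interpolation=cv2.INTER_CUBIC)
cv2.imwrite("pics/last.png",np.vstack([np.hstack([r(W[100:460,80:560]),r(S)]),np.hstack([r(T),r(W)])]))
for n in("top","scene"):
    c=cam(n);print(n,[np.round(proj(c,(.5951,-.2076,z)),1) for z in(.146,.17,.27)])
print([np.round(proj(cam("wrist",st),(.5951,-.2076,z)),1) for z in(.146,.17,.27)])
E
```

```text
pos [ 0.5937 -0.2087  0.2467] yaw 9.77 z-tilt [-0.0037  0.0018 -1.    ] -> [0.0009 0.0021 0.0333] twist -0.0011
top [array([391.4, 242.5]), array([392.9, 241.5]), array([399.9, 236.5])]
scene [array([248.9, 276.9]), array([247. , 271.6]), array([238.3, 246.4])]
[array([320.5, 242.7]), array([320.5, 254. ]), array([320.4, 344.2])]
```

View pics/last.png

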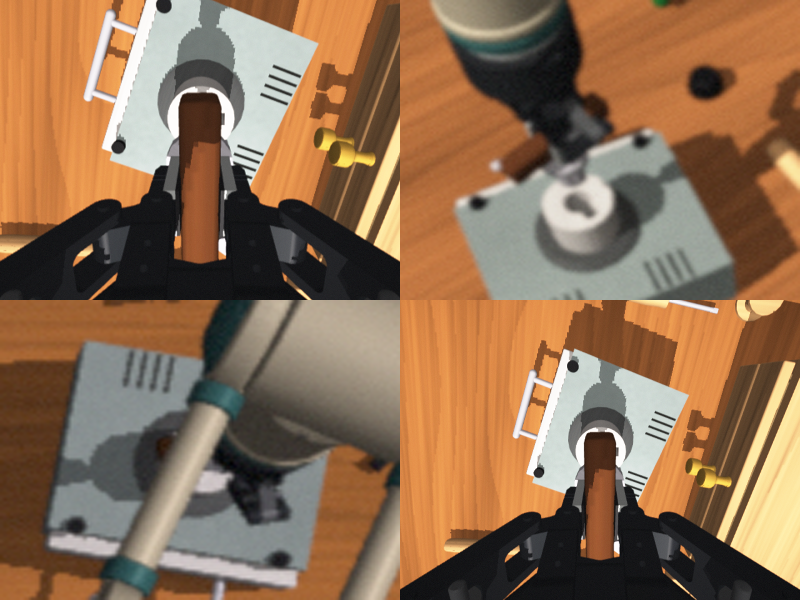

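move_arm([
  [[0.001, 0.001, 0.01, -0.001, 1], [0.001, 0.001, 0.02, -0.001, 1], [0.001, 0.001, 0.03, -0.001, 1], [0.001, 0.001, 0.03, -0.001, 1], [0.001, 0.001, 0.03, -0.001, 1], [0.001, 0.001, 0.03, -0.001, 1]],
])

```text
clock: 13.8
position: [0.5953, -0.2068, 0.2256]
ee_rot: [0.0, 0.643, 0.766, 0.0]
contact_force: [0.3, 1.2, -3.0]
width: 0.0169
gripper_force: 68.6
```

```bash
python3 -c "
from h import *
go((.5951,-.2076,.195),9.9);s=manip.get_state();print(s['contact_force'],s['width'])"
```

```text
pos [ 0.5953 -0.2068  0.2256] yaw 10.01 z-tilt [ 6.e-04 -2.e-04 -1.e+00] -> [-0.001  -0.0005  0.0382] twist 0.0009
[ 0.25295296  1.17961549 -2.96902013] 0.016906450799290512
```

move_arm([
  [[-0.001, 0, 0.006, 0, 1], [-0.001, 0, 0.012, 0, 1], [-0.001, 0, 0.018, 0, 1], [-0.001, 0, 0.024, 0, 1], [-0.001, 0, 0.03, 0, 1], [-0.001, 0, 0.036, 0, 1], [-0.001, 0, 0.038, 0, 1], [-0.001, 0, 0.038, 0, 1]],
])

```text
clock: 14.6
position: [0.5951, -0.2074, 0.1945]
ee_rot: [-0.0, 0.643, 0.766, -0.0]
contact_force: [-0.3, 0.1, -3.0]
width: 0.0169
gripper_force: 68.6
```

```bash
python3 -c "
from h import *
go((.5951,-.2076,.185),9.9);s=manip.get_state();print(s['contact_force'],s['moment'],s['width'])"
```

```text
pos [ 0.5951 -0.2074  0.1945] yaw 10.01 z-tilt [-6.e-04  4.e-04 -1.e+00] -> [-0.0003 -0.      0.0118] twist 0.0009
[-0.25580321  0.1252059  -2.99164502] [ 0.00628797 -0.00986738 -0.02237511] 0.016945263832829138
```

move_arm([
  [[0, 0, 0.003, 0, 1], [0, 0, 0.006, 0, 1], [0, 0, 0.009, 0, 1], [0, 0, 0.012, 0, 1], [0, 0, 0.012, 0, 1]],
])

```text
clock: 15.1
position: [0.595, -0.2073, 0.1848]
ee_rot: [-0.0, 0.643, 0.766, -0.0]
contact_force: [0.9, -0.0, -3.4]
width: 0.0168
gripper_force: 68.7
```

move_arm([
  [[0, 0, 0.003, 0, 1], [0, 0, 0.006, 0, 1], [0, 0, 0.009, 0, 1], [0, 0, 0.012, 0, 1], [0, 0, 0.015, 0, 1], [0, 0, 0.018, 0, 1], [0, 0, 0.019, 0, 1], [0, 0, 0.019, 0, 1], [0, 0, 0.019, 0, 1]],
])

```text
clock: 16.0
position: [0.5952, -0.2075, 0.17]
ee_rot: [-0.0, 0.643, 0.766, -0.0]
contact_force: [-0.8, -1.0, -4.2]
width: 0.017
gripper_force: 68.6
```

move_arm([
  [[0, 0, 0.002, 0, 1], [0, 0, 0.004, 0, 1], [0, 0, 0.006, 0, 1], [0, 0, 0.006, 0, 1], [0, 0, 0.006, 0, 1]],
], squeeze=100)

```text
clock: 16.5
position: [0.5953, -0.2076, 0.1667]
ee_rot: [0.001, 0.643, 0.766, 0.0]
contact_force: [-3.4, 0.1, 6.4]
width: 0.0166
gripper_force: 99.9
```

move_arm([
  [[0, 0, 0.002, 0, 1], [0, 0, 0.004, 0, 1], [0, 0, 0.006, 0, 1], [0, 0, 0.006, 0, 1], [0, 0, 0.006, 0, 1], [0, 0, 0.006, 0, 1]],
])

```text
clock: 17.1
position: [0.5953, -0.2076, 0.1627]
ee_rot: [0.001, 0.643, 0.766, 0.0]
contact_force: [-4.7, -0.0, 8.2]
width: 0.0163
gripper_force: 100.4
```

move_arm([
  [[0, 0, 0.001, 0, 1], [0, 0, 0.002, 0, 1], [0, 0, 0.003, 0, 1], [0, 0, 0.004, 0, 1], [0, 0, 0.005, 0, 1], [0, 0, 0.005, 0, 1], [0, 0, 0.005, 0, 1], [0, 0, 0.005, 0, 1]],
])

```text
clock: 17.9
position: [0.5954, -0.2076, 0.1616]
ee_rot: [0.002, 0.643, 0.766, 0.0]
contact_force: [-6.8, 3.2, 21.7]
width: 0.0164
gripper_force: 102.2
```

move_arm([
  [[0, 0, 0, 0, 1], [0, 0, 0, 0, 1], [0, 0, 0, 0, 1], [0, 0, 0, 0, 1], [0, 0, 0, 0, 1], [0, 0, 0, 0, 1], [0, 0, 0, 0, 1], [0, 0, 0, 0, 1]],
])

```text
clock: 18.7
position: [0.5953, -0.2076, 0.1616]
ee_rot: [0.002, 0.643, 0.766, 0.0]
contact_force: [-7.4, 0.8, 21.0]
width: 0.0164
gripper_force: 102.2
```

```bash
python3 - <<'E'
from h import *
go((.5951,-.2076,.1615),9.9);s=manip.get_state();print(s['contact_force'],s['moment'],s['width'],s['clock'])
cv2.imwrite("pics/end.png",manip.get_image("scene")[:,:,::-1])
E
```

```text
pos [ 0.5953 -0.2076  0.1616] yaw 10.02 z-tilt [ 0.0033 -0.0018 -1.    ] -> [ 0.0001 -0.0003  0.0001] twist 0.001
[-7.39916593  0.76516349 21.01881006] [ 0.47034468  1.27211433 -0.00929365] 0.01644658254399682 18.7
```

```bash
python3 -c "
from rig import manip
print(manip.sign_off())"
```

```text
the job is handed in; nothing more can be done
None
```

I handed the job in at about 18.7 s: the drawer is pushed shut, and the drive key's measured height matches fully home with the sprung hub at its stop. The arm is still gripping the handle and pushing with about 21 N; the judge returned no verdict.

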